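# Check a drilled blank with a collar gauge

### The arm

A 6-joint arm with a two-finger parallel gripper is mounted at the origin on a cart in front of the work surface, level with it; the furniture and walls round the work are solid. World frame = base frame: x ahead of the robot, y to its left, z up, the work surface at z = 0. Lengths are in m, angles in rad, forces in N, time in s.
With the tool pointing down it reaches from about 0.3 to 0.75 m from the base axis. Payload 8.5 kg.
Tool frame: the origin (TCP) lies between the finger pads; the fingertips stand 11 mm ahead of it and the grasp point (between the pads) lies 8 mm behind it (bot.tcp_to_tips is the distance from the TCP to the fingertips, in m); x points along the fingers, y is the direction in which the jaws open and shut, and the axes are right-handed (so a half turn about x gives the same grasp; the last joint's range is limited). The gripper opens to 88 mm and grips with 3 to 60 N. Pads are 18 mm wide; open, the fingers measure 123 mm over their backs; the gripper's body (75 mm by 187 mm) begins 45 mm behind the grasp point.
Start: joints at [1.023, 0.381, 1.297, -0, 1.464, -0.215], TCP at [0.18, 0.52, 0.25] pointing down, gripper open.
Joint ranges: [-3.11, 3.11], [-0.89, 2.33], [0.22, 2.48], [-1.42, 4.56], [0.17, 2.85], [-2.88, 2.88]. Speed limits (rad/s): [2.39, 2.39, 3.14, 3.14, 3.14, 3.14].

### API

Orientations are given as [roll, pitch, yaw] about the fixed x, y, z axes, in that order (R = Rz(yaw) Ry(pitch) Rx(roll)).
In Python, from plant import bot gives the robot as it stands.
- The arm moves only by the tool arm_command, never from a script. Its argument "moves" is a list of rows, each an object of numbers: "gripper": the closure, from -1 (fully open) to 1 (shut), so that 0 is half open; "tx", "ty", "tz": the shift along the tool's x, y, z in m; "roll": the turn about the tool's x in rad. In form: [{"gripper": .., "tx": .., "ty": .., "tz": .., "roll": ..}, ...]. A call has 1 to 12 rows; each row is the pose to reach, as a shift and turn from the pose commanded when the call began, along the tool's axes at that moment; what a row does not reach only later rows make up. A row lasts 1/8 s, in which the tool goes at most 62.5 mm and 10.7 degrees, less where a joint would pass 70% of its speed; a pose out of reach is approached as far as the arm can. A call with a gripper value outside its range is refused whole. The fingers move at their own pace and stop on an object; "squeeze" is the grip in N (left out, the last holds). Time passes only in rows, so rows that repeat a pose let the fingers close. It gives the time, the measured TCP pose, the force and the opening at its end, in the units of the state.
- bot.state(): the state, without advancing time (a new reading comes with each control period).
- bot.camera(name): name is "side" or "top" or "wrist"; returns a dict with "pixels" (480x640x3 uint8, red, green, blue), "depth" (480x640 float32, m along the optical axis (not along the pixel's ray), 0 where there is no reading), "K" (3x3 intrinsics, pixels), "D" ([k1, k2, p1, p2, k3] as OpenCV has them; the pictures are not rectified), "R" (3x3) and "t" (3): a world point X has camera coordinates R X + t. Camera axes: x right, y down, z forward; pixel columns grow to the right and rows downward; lengths in m; the calibration is good to about 2 mm. A picture is of the moment at which its call begins.
- bot.finish_job(): hands the job in, once; it reports no verdict.
The state is a dict: "time": time; "q": joint angles; "qvel": joint speeds; "joint_torque": joint torques, N m; "position": TCP position; "tool_rot": TCP orientation; "wrist_force": force on the tool from outside, world axes, zero at the start; "ft_torque": the same for the moment, N m; "gripper_width": opening from 0.0 (shut) to 1.0 (fully open).
Only numpy, scipy, OpenCV 4.12 (cv2) and the standard library are available. Lean on these libraries where they do the work, as an engineer would, in place of code of your own. Each camera call takes 0.05 s, during which the arm holds its last target. There are 200 camera calls.

### The job

Swing the open latch strap of the gauging fixture down until it rests in its catch over the drilled blank. Then take the collar gauge from its rest, push its rod down the sloping guide tube until the collar stops against the tube's mouth, pull it right out again and finish holding it in the gripper, still and level, clear of everything and about 15 cm above the worktop, so that its tip can be read. Leave the latch closed and do not push the other things about.

Things in the scene. Friction and masses are not known exactly. Their poses are not given: they have to be found in the camera images.
- fixture: fixed aluminium gauging fixture, base plate 130 x 110 x 10 mm; origin at the centre of its underside, on the worktop (partly over a 2 mm steel sheet); x along the base under the guide tube (from the tube's mouth to the blank), y across it towards the latch's hinge, z up
- guide_tube: steel guide tube on the fixture, sloping down 30 degrees, with a flange of 28 mm diameter at its mouth and 20 mm outside behind; bore 12 mm diameter, open for 100 mm (tube 62 mm, then the bore of the drilled brass blank). Origin: centre of the mouth, on the flange's face, 75 mm above the worktop; x points down the bore, the way the rod goes in; z is square to the bore, upwards. Mouth is 45 mm from the fixture's origin along the fixture's -x
- latch (a joint): hinge of the steel latch strap, rad: 0 = closed, level in its forked catch; grows as it opens upward, to 1.35 at most; stiff enough to stay where it is left (about 0.05 N m)
- latch_hinge (a point): centre of the latch's hinge, 58 mm above the worktop; the hinge axis is level, along the fixture's x. Closed, the strap points along the fixture's -y. Axes are the fixture's
- latch_tab (a point): middle of the upper face of the latch's end tab (24 mm along the hinge axis, 28 mm along the strap, 6 mm thick), 94 mm from the hinge axis along the strap; push or pinch here. The catch's fork prongs stand 74 mm from the hinge, up to 70 mm above the worktop
- gauge: collar gauge, loose, about 80 g, a steel rod of 8 mm diameter with a brass collar (24 mm diameter, 8 mm thick) and a wooden handle, 192 mm long over all. Origin: on the rod's axis, at the collar's stop face; x along the rod to the tip; as it lies at the start z is up. The same point as gauge_collar
- gauge_grip (a point): on the axis, near the middle of the gauge's handle, 64 mm behind the collar's stop face; handle 85 mm long, 16 x 16 mm square. Axes are the gauge's; at the start the handle's sides face left and right along the gauge's y, 42 mm above the worktop
- gauge_collar (a point): on the gauge's axis, at the collar's stop face (the face towards the tip)
- gauge_tip (a point): tip of the gauge rod, 80 mm ahead of the collar's stop face, with fine rings round it
- rest: fixed wooden rest, base 180 x 46 x 8 mm, with two slotted posts that carry the gauge level: one under the rod (40 mm ahead of the collar), one under the rear end of the handle (40 mm behind point gauge_grip), rising 48 mm at most; the slots are open upward. Origin at the centre of its underside, x along the gauge towards its tip.
- microscope: fixed microscope behind the rest, only an obstacle: its head and knobs overhang the worktop beyond x = 0.56 m, between y = 0.12 and 0.31 m, from 0.2 m up; cross to and from the rest on the robot's side of it. Origin on the worktop under its middle
- doming_block: brown cube-shaped doming block, 42 mm, loose, a bystander; origin at its underside
- solder_spool: small pale spool, 48 mm diameter, 32 mm high, loose, a bystander; origin at its underside
- loupe: black loupe, 39 mm diameter, 30 mm high, loose, a bystander; origin at its underside
There are look-alikes about, which are no part of the job. There is more than one size of the rest; the job needs the larger.

How it is judged:
On the way, in this order (a step that is already met when the one before it is completed fails the run):
1. the latch strap is closed in its catch while the gauge is still out of the tube (value of joint latch below 0.06 rad and distance between gauge_tip and guide_tube above 0.02 m), for 0.2 s.
2. the gauge is in the tube, its collar stopped against the mouth, the latch closed (x of gauge_collar in the frame of guide_tube above -0.003 m and distance between gauge_collar and guide_tube below 0.005 m and x of gauge_tip in the frame of guide_tube above 0.07 m and angle between the x axis of gauge and the x axis of guide_tube, either way round below 0.1 rad and value of joint latch below 0.08 rad), for 0.1 s.
At the end, for the whole second after the job is handed in: Latch still closed (within 0.08 rad); the gauge, out of the tube (tip at least 30 mm from the mouth), is held in the gripper's fingers and touches neither fixture nor rest, still (under 20 mm/s), level within 0.17 rad, tip and handle at least 100 mm above the worktop and the tip at most 250 mm (value of joint latch below 0.08 rad and height (world z) of gauge_tip between 0.1 and 0.25 m and height (world z) of gauge_grip above 0.1 m and angle between gauge's own x axis and vertical between 1.4 and 1.74 rad and distance between gauge_tip and guide_tube above 0.03 m and linear speed of gauge below 0.02 m/s and contact force between gauge and the fingers above 1 N and contact force between gauge and fixture below 0.05 N and contact force between gauge and rest below 0.05 N); the arm keeps its last pose, push and grip.
It fails at once if a bystander is pushed more than 3 cm (distance of any of doming_block, solder_spool, loupe from where it was at the start of the episode above 0.03 m).
It also fails if it takes over 70 s, if anything falls off the work surface, if the arm or the gripper's body presses on something with over 40 N, if the wrist force passes 120 N, or if a joint passes its speed limit or range.

## Working session

There is one attempt and no reset: what is moved stays moved. The work goes in short steps, Python scripts to look and compute and a tool call to move; the robot and the scene stay as the last step left them, time stands still between calls to the robot, and variables do not carry over. Pictures are saved under pics/ and viewed, about 8 in all and at most 12, crops included, and the job is handed in when it is done.

Besides the shell and the picture viewer there is one more tool, called after ">>>" in YAML: its name, and indented under it one key for each argument. arm_command: Moves the arm, as the interface text tells. Its arguments: {"type":"object","properties":{"moves":{"type":"array","items":{"type":"object","properties":{"gripper":{"type":"number"},"tx":{"type":"number"},"ty":{"type":"number"},"tz":{"type":"number"},"roll":{"type":"number"}}}},"squeeze":{"type":"number"}},"required":["moves"]}

```bash
ls; mkdir -p pics
cat > h.py <<'E'
import numpy as np, cv2
from plant import bot
from scipy.spatial.transform import Rotation as Ro
np.set_printoptions(precision=4,suppress=True)
def shot(name,tag):
    c=bot.camera(name); np.savez('pics/%s.npz'%tag,**c)
    cv2.imwrite('pics/%s.png'%tag,c['pixels'][:,:,::-1]); return c
def load(tag): return dict(np.load('pics/%s.npz'%tag))
def cloud(c):
    h,w=c['depth'].shape; u,v=np.meshgrid(np.arange(w),np.arange(h))
    p=np.stack([u,v],-1).reshape(-1,1,2).astype(float)
    n=cv2.undistortPoints(p,c['K'],c['D']).reshape(h,w,2)
    d=c['depth'].astype(float); P=np.dstack([n*d[...,None],d])
    W=(P-c['t'])@c['R']; W[d==0]=np.nan; return W
def proj(c,X):
    return cv2.projectPoints(np.atleast_2d(X).astype(float),cv2.Rodrigues(c['R'])[0],c['t'],c['K'],c['D'])[0].reshape(-1,2)
def st():
    s=bot.state(); print('t',s['time'],'p',np.array(s['position']),'rpy',np.array(s['tool_rot']),'F',np.array(s['wrist_force']),'w',s['gripper_width'],'q',np.array(s['q'])); return s
E
python3 - <<'E'
from h import *
st()
a=shot('side','s0');b=shot('top','t0')
for c in(a,b): print(c['R'],-c['R'].T@c['t'],c['K'][0,0])
E
```

```text
pics
t 0.0 p [0.1795 0.5196 0.2492] rpy [-1.7908  1.5694 -2.1236] F [0.2778 0.7814 0.2073] w 1.0003317145972557 q [ 1.0227  0.3812  1.2982  0.      1.4636 -0.2153]
[[ 0.838  -0.5457 -0.0079]
 [-0.3469 -0.5215 -0.7795]
 [ 0.4212  0.6559 -0.6263]] [ 0.1022 -0.6429  0.7576] 609.4170458815414
[[ 0.0114 -0.9998  0.013 ]
 [-0.9934 -0.0128 -0.1136]
 [ 0.1137 -0.0116 -0.9934]] [0.4056 0.0702 1.2561] 545.182976564003
```

View pics/s0.png

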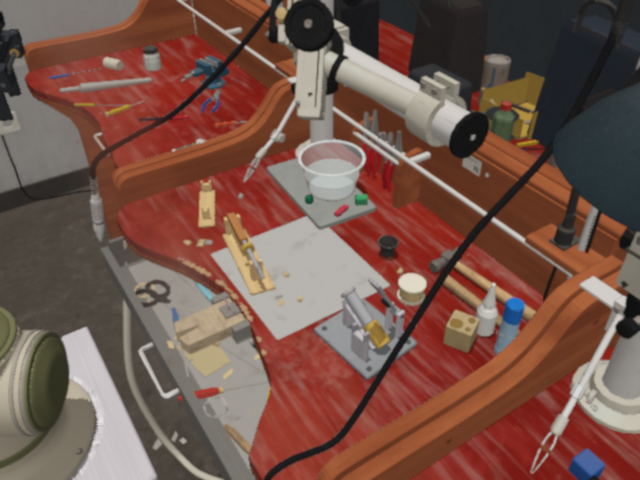

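View pics/t0.png

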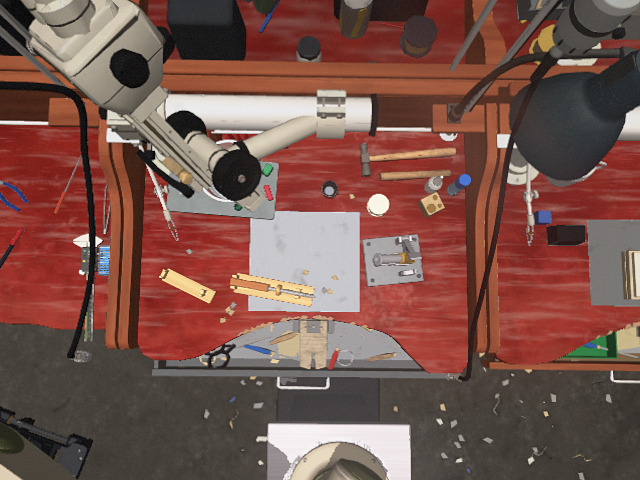

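Top view: the gauge lies on the rest at about (232–312, 275–303) and the fixture is at about (392, 260), with its tube mouth at the left (375) and the blank at the right. The smaller rest at (187, 285) is a look-alike. Next, enlarged crops.

Run:
```python
from h import *
a=load('s0');b=load('t0')
r=lambda c,x0,y0,x1,y1:cv2.resize(c['pixels'][y0:y1,x0:x1,::-1],(400,300),interpolation=cv2.INTER_CUBIC)
im=np.vstack([np.hstack([r(b,225,245,325,320),r(b,350,222,430,282)]),np.hstack([r(a,205,195,305,270+25),r(a,310,270,425,375)])])
cv2.imwrite('pics/c1.png',im)
W=cloud(b);
m=np.zeros((480,640),bool); m[225:300,355:430]=1
ok=m&(W[...,2]>0.006)&(W[...,2]<0.02); pts=W[ok][:,:2].astype(np.float32)
print('fixbase',cv2.minAreaRect(pts),len(pts))
m=np.zeros((480,640),bool); m[262:315,225:325]=1
for lo,hi in((.004,.014),(.034,.06)):
    pts=W[m&(W[...,2]>lo)&(W[...,2]<hi)][:,:2].astype(np.float32); print(lo,len(pts),cv2.minAreaRect(pts),np.nanmean(pts,0))
for (u,v) in [(392,262),(378,260),(405,240),(405,270),(330,190),(378,205),(432,204),(300,250),(300,330)]: print(u,v,W[v,u])
```

```text
fixbase ((0.5133131742477417, -0.10982494056224823), (0.16351090371608734, 0.15407824516296387), 6.6021881103515625) 1702
0.004 1366 ((0.4523577392101288, 0.14961464703083038), (0.11879218369722366, 0.22705332934856415), 0.6580387949943542) [0.4506 0.1407]
0.034 547 ((0.45146387815475464, 0.1517200767993927), (0.19310618937015533, 0.029610315337777138), 81.9402847290039) [0.4518 0.1674]
392 262 [ 0.5102 -0.1116  0.0602]
378 260 [ 0.5135 -0.0797  0.0684]
405 240 [ 0.5585 -0.1394  0.0675]
405 270 [ 0.4963 -0.1484  0.0135]
330 190 [0.6824 0.0243 0.0035]
378 205 [ 0.6427 -0.0844  0.0324]
432 204 [ 0.6446 -0.2055  0.0428]
300 250 [0.54   0.0924 0.0062]
300 330 [ 0.3572  0.0899 -0.007 ]
```

View pics/c1.png

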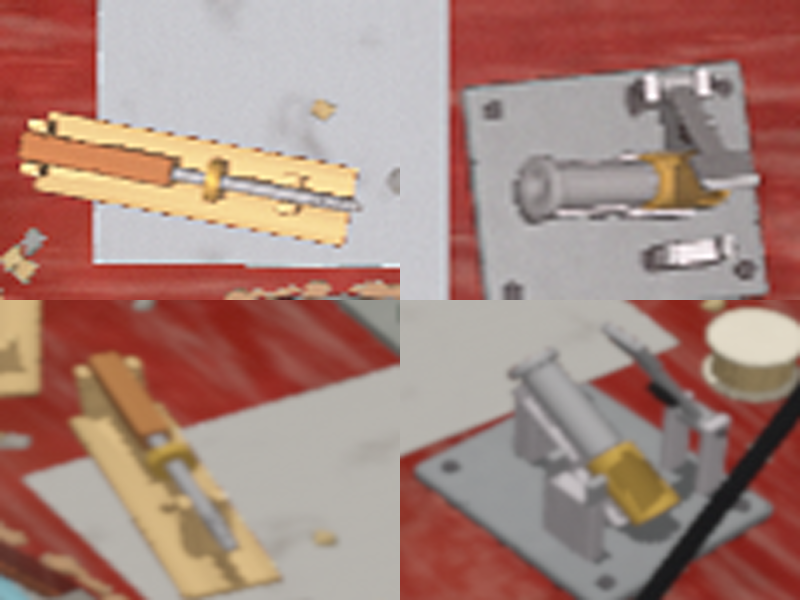

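```bash
cat >> h.py <<'E'
def ray(c,uv,z):
    n=cv2.undistortPoints(np.array(uv,float).reshape(-1,1,2),c['K'],c['D']).reshape(-1,2)
    o=-c['R'].T@c['t']; d=np.c_[n,np.ones(len(n))]@c['R']; s=(z-o[2])/d[:,2]; return o+d*s[:,None]
E
python3 - <<'E'
from h import *
from scipy.optimize import least_squares
a=load('s0');b=load('t0')
h=ray(b,[(368.2,244),(415.4,239.6),(419,276),(372.6,280)],.01); print('holes',h,h.mean(0), 'yaw',np.degrees(np.arctan2(*(h[1]-h[0])[[1,0]])),np.linalg.norm(np.diff(h,axis=0),axis=1))
print('corners',ray(b,[(363,239.6),(418,234.4)],.01))
print('mouth',ray(b,[(377.6,260)],.075),'hinge',ray(b,[(406.6,239)],.058))
g=ray(b,[(278.75,290),(315,296.3),(230.5,282.5)],.042);print('gauge collar,tip,rear',g)
sc=lambda x,y:(310+(x-400)/3.478,270+(y-300)/2.857)
print('side corner L,R',ray(a,[sc(415,470),sc(772,517)],.01),'mouth',ray(a,[sc(533,365)],.075),'hinge',ray(a,[sc(700,415)],.058))
# tab end triangulation
us=[(414.4,258),sc(615,328)]
f=lambda X:np.r_[proj(b,X)[0]-us[0],proj(a,X)[0]-us[1]]
r=least_squares(f,[.5,-.15,.14]);print('tabend',r.x,r.fun)
R=Ro.from_euler('xyz',bot.state()['tool_rot']).as_matrix();print(R)
sg=lambda x,y:(205+x/4,195+(y-300)/3)
print('side gauge tip, collar',ray(a,[sg(232,547),sg(168,455)],.042), 'rear',ray(a,[sg(107,360)],.050))
E
```

```text
holes [[ 0.5555 -0.0646  0.01  ]
 [ 0.5671 -0.1735  0.01  ]
 [ 0.4832 -0.181   0.01  ]
 [ 0.4727 -0.0747  0.01  ]] [ 0.5196 -0.1234  0.01  ] yaw -83.90568544527234 [0.1096 0.0843 0.1068]
corners [[ 0.5656 -0.0526  0.01  ]
 [ 0.5793 -0.1797  0.01  ]]
mouth [[ 0.5129 -0.078   0.075 ]] hinge [[ 0.562  -0.1446  0.058 ]]
gauge collar,tip,rear [[0.4463 0.1376 0.042 ]
 [0.4333 0.057  0.042 ]
 [0.4617 0.2448 0.042 ]]
side corner L,R [[ 0.4557 -0.0686  0.01  ]
 [ 0.5726 -0.187   0.01  ]] mouth [[ 0.5115 -0.083   0.075 ]] hinge [[ 0.5623 -0.1426  0.058 ]]
tabend [ 0.5099 -0.1429  0.1513] [-0.3073  0.5334  0.4286 -0.0786]
[[-0.0007  0.3267  0.9451]
 [-0.0011  0.9451 -0.3267]
 [-1.     -0.0012 -0.0003]]
side gauge tip, collar [[0.4311 0.0554 0.042 ]
 [0.4462 0.143  0.042 ]] rear [[0.4618 0.2341 0.05  ]]
```

Both views agree: fixture at about (0.519, -0.123) with yaw -84°, tube mouth at about (0.514, -0.079), hinge at about (0.562, -0.144) and the latch open about 1.06 rad. The gauge's yaw is about -98.5°. I'm moving above and behind the tab.

>>> arm_command:
  moves:
    - {"gripper":1,"tx":0,"ty":-0.508,"tz":0.564,"roll":-0.44}
    - {"gripper":1,"tx":0,"ty":-0.508,"tz":0.564,"roll":-0.44}
    - {"gripper":1,"tx":0,"ty":-0.508,"tz":0.564,"roll":-0.44}
    - {"gripper":1,"tx":0,"ty":-0.508,"tz":0.564,"roll":-0.44}
    - {"gripper":1,"tx":0,"ty":-0.508,"tz":0.564,"roll":-0.44}
    - {"gripper":1,"tx":0,"ty":-0.508,"tz":0.564,"roll":-0.44}
    - {"gripper":1,"tx":0,"ty":-0.508,"tz":0.564,"roll":-0.44}
    - {"gripper":1,"tx":0,"ty":-0.508,"tz":0.564,"roll":-0.44}
    - {"gripper":1,"tx":0,"ty":-0.508,"tz":0.564,"roll":-0.44}
    - {"gripper":1,"tx":0,"ty":-0.508,"tz":0.564,"roll":-0.44}
    - {"gripper":1,"tx":0,"ty":-0.508,"tz":0.564,"roll":-0.44}
    - {"gripper":1,"tx":0,"ty":-0.508,"tz":0.564,"roll":-0.44}

```text
time: 1.6
position: [0.5377, -0.129, 0.2495]
tool_rot: [2.353, 1.57, 2.46]
wrist_force: [1.4, 0.4, -0.2]
gripper_width: 0.005
```

```bash
cat >> h.py <<'E'
def go(P,yaw,s=None):
    "shift/turn from the present pose to TCP P with tool y at world angle yaw (deg)"
    s=s or st(); R=Ro.from_euler('xyz',s['tool_rot']).as_matrix()
    y0=np.degrees(np.arctan2(R[1,1],R[0,1])); d=(yaw-y0+180)%360-180
    print('tx ty tz',R.T@(np.array(P)-s['position']),'roll',-np.radians(d),'yaw now',y0)
E
python3 - <<'E'
from h import *
s=st(); H=np.array([.562,-.1436]); y=np.array([.9945,.1045])
go([*(H-.015*y),.25],96,s)
for th in(1.06,.95,.8,.65,.5,.35,.2,.1,0):
    r=.104; k=r*np.cos(th)-.003*np.sin(th)-.009; z=.058+r*np.sin(th)+.003*np.cos(th)
    print(th,k,z); go([*(H-k*y),z+.011],96,s)
c=shot('wrist','w1')
E
```

```text
t 1.6 p [ 0.5377 -0.129   0.2495] rpy [2.3531 1.5703 2.46  ] F [ 1.3512  0.4022 -0.1867] w 0.004704045329128526 q [-0.4497  0.3862  1.2893  0.0001  1.4666 -2.1273]
tx ty tz [-0.0005 -0.0171  0.0076] roll 0.0021358262557415173 yaw now 96.12237383022723
1.06 0.0392256300664599 0.15019158640946015
tx ty tz [ 0.0883 -0.0171 -0.0165] roll 0.0021358262557415173 yaw now 96.12237383022723
0.95 0.04905479478987577 0.1443402617664865
tx ty tz [ 0.0942 -0.017  -0.0264] roll 0.0021358262557415173 yaw now 96.12237383022723
0.8 0.06130542949940663 0.13469515358159187
tx ty tz [ 0.1038 -0.017  -0.0386] roll 0.0021358262557415173 yaw now 96.12237383022723
0.65 0.0719771558318937 0.12332763759219528
tx ty tz [ 0.1152 -0.017  -0.0493] roll 0.0021358262557415173 yaw now 96.12237383022723
0.5 0.08083030982078615 0.11049300370050824
tx ty tz [ 0.128  -0.017  -0.0581] roll 0.0021358262557415173 yaw now 96.12237383022723
0.35 0.08766606871376106 0.09647949011390908
tx ty tz [ 0.142 -0.017 -0.065] roll 0.0021358262557415173 yaw now 96.12237383022723
0.2 0.09233091610310394 0.0816018101362101
tx ty tz [ 0.1569 -0.017  -0.0696] roll 0.0021358262557415173 yaw now 96.12237383022723
0.1 0.09418093293897421 0.0713676878271042
tx ty tz [ 0.1671 -0.017  -0.0715] roll 0.0021358262557415173 yaw now 96.12237383022723
0 0.095 0.061000000000000006
tx ty tz [ 0.1775 -0.017  -0.0723] roll 0.0021358262557415173 yaw now 96.12237383022723
```

View pics/w1.png

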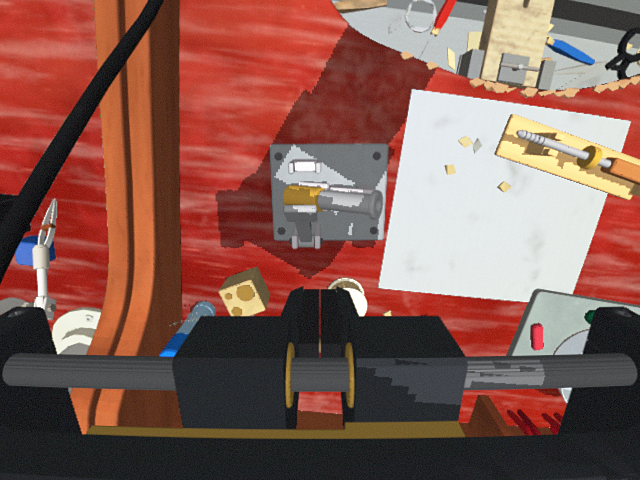

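Wrist view: tube mouth at (375, 204), catch at (303, 167) and hinge at (307, 240), all consistent. I'm finishing the approach and lowering behind the tab.

>>> arm_command:
  moves:
    - {"gripper":1,"ty":-0.017,"tz":0.008}
    - {"gripper":1,"ty":-0.017,"tz":0.008}
    - {"gripper":1,"ty":-0.017,"tz":0.008,"tx":0.05}
    - {"gripper":1,"ty":-0.017,"tz":0.008,"tx":0.088}
    - {"gripper":1,"ty":-0.017,"tz":0.008,"tx":0.088}

```text
schema error: expected keys gripper, tx, ty, tz, roll
```

Run:
```python
from h import *
s=st(); H=np.array([.562,-.1436]); y=np.array([.9945,.1045])
for th in(1.06,.8,.5,.25,0):
    r=.104; k=r*np.cos(th)-.003*np.sin(th)-.009; z=.058+r*np.sin(th)+.003*np.cos(th)
    print(th); go([*(H-k*y),z+.011],96,s)
c=load('w1')
print(ray(c,[(375,204)],.075),ray(c,[(307,240)],.058),ray(c,[(303,167)],.07))
```

```text
t 1.65 p [ 0.5402 -0.135   0.2485] rpy [-1.5013  1.5686 -1.3983] F [-2.6145 -5.0416 -1.0241] w 0.0021305329576584817 q [-0.4567  0.3931  1.2811 -0.0018  1.4661 -2.1303]
1.06
tx ty tz [ 0.0873 -0.0107 -0.0184] roll -0.0017246773835581384 yaw now 95.90118326490045
0.8
tx ty tz [ 0.1028 -0.0107 -0.0405] roll -0.0017246773835581384 yaw now 95.90118326490045
0.5
tx ty tz [ 0.127  -0.0107 -0.06  ] roll -0.0017246773835581384 yaw now 95.90118326490045
0.25
tx ty tz [ 0.1509 -0.0107 -0.0702] roll -0.0017246773835581384 yaw now 95.90118326490045
0
tx ty tz [ 0.1765 -0.0106 -0.0742] roll -0.0017246773835581384 yaw now 95.90118326490045
[[ 0.5129 -0.0785  0.075 ]] [[ 0.5601 -0.1386  0.058 ]] [[ 0.4868 -0.149   0.07  ]]
```

>>> arm_command:
  moves:
    - {"gripper":1,"tx":0,"ty":0,"tz":0,"roll":0}
    - {"gripper":1,"tx":0,"ty":0,"tz":0,"roll":0}

```text
time: 1.9
position: [0.5366, -0.126, 0.2497]
tool_rot: [2.361, 1.57, 2.469]
wrist_force: [0.1, 0.9, -0.0]
gripper_width: 0.001
```

Run:
```python
from h import *
s=st(); H=np.array([.562,-.1436]); y=np.array([.9945,.1045])
go([*(H-.015*y),.161],96,s)
for th in(1.06,.8,.5,.25,0):
    r=.104; k=r*np.cos(th)-.003*np.sin(th)-.009; z=.058+r*np.sin(th)+.003*np.cos(th)
    print(th); go([*(H-k*y),z+.011],96,s)
```

```text
t 1.9 p [ 0.5366 -0.126   0.2497] rpy [2.3612 1.57   2.4691] F [ 0.0917  0.8762 -0.0382] w 0.0008611615673948475 q [-0.4456  0.3831  1.2936  0.0002  1.4656 -2.1243]
tx ty tz [ 0.0886 -0.0202  0.0084] roll 0.003221892312611776 yaw now 96.1846008315583
1.06
tx ty tz [ 0.0885 -0.0201 -0.0158] roll 0.003221892312611776 yaw now 96.1846008315583
0.8
tx ty tz [ 0.104  -0.0201 -0.0379] roll 0.003221892312611776 yaw now 96.1846008315583
0.5
tx ty tz [ 0.1282 -0.02   -0.0574] roll 0.003221892312611776 yaw now 96.1846008315583
0.25
tx ty tz [ 0.152  -0.02   -0.0676] roll 0.003221892312611776 yaw now 96.1846008315583
0
tx ty tz [ 0.1777 -0.02   -0.0715] roll 0.003221892312611776 yaw now 96.1846008315583
```

>>> arm_command:
  moves:
    - {"gripper":1,"tx":0,"ty":-0.02,"tz":0.008,"roll":0}
    - {"gripper":1,"tx":0,"ty":-0.02,"tz":0.008,"roll":0}
    - {"gripper":1,"tx":0.05,"ty":-0.02,"tz":0.008,"roll":0}
    - {"gripper":1,"tx":0.088,"ty":-0.02,"tz":0.008,"roll":0}
    - {"gripper":1,"tx":0.088,"ty":-0.02,"tz":-0.005,"roll":0}
    - {"gripper":1,"tx":0.088,"ty":-0.02,"tz":-0.016,"roll":0}
    - {"gripper":1,"tx":0.095,"ty":-0.02,"tz":-0.027,"roll":0}
    - {"gripper":1,"tx":0.104,"ty":-0.02,"tz":-0.038,"roll":0}
    - {"gripper":1,"tx":0.116,"ty":-0.02,"tz":-0.049,"roll":0}
    - {"gripper":1,"tx":0.128,"ty":-0.02,"tz":-0.057,"roll":0}
    - {"gripper":1,"tx":0.14,"ty":-0.02,"tz":-0.063,"roll":0}
    - {"gripper":1,"tx":0.14,"ty":-0.02,"tz":-0.063,"roll":0}

```text
time: 3.4
position: [0.4763, -0.1537, 0.111]
tool_rot: [-0.643, 1.569, -0.536]
wrist_force: [0.4, 0.7, 0.2]
gripper_width: 0.005
```

Run:
```python
from h import *
st(); a=shot('side','s2')
cv2.imwrite('pics/s2c.png',cv2.resize(a['pixels'][240:390,280:480,::-1],(800,600),interpolation=cv2.INTER_CUBIC))
```

```text
t 3.4 p [ 0.4763 -0.1537  0.111 ] rpy [-0.6429  1.5692 -0.5361] F [0.4493 0.6851 0.2271] w 0.004889427494331714 q [-0.5492  0.4488  1.6427  0.      1.0485 -2.2268]
```

View pics/s2c.png

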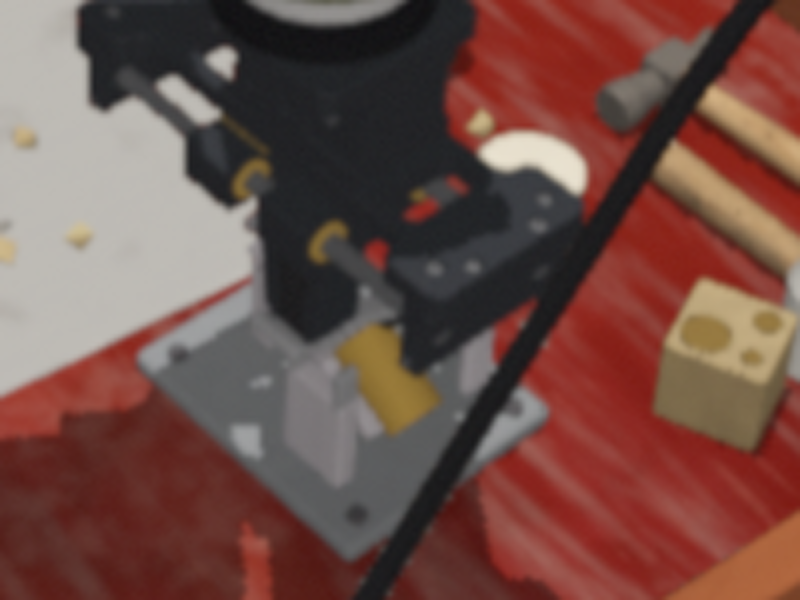

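The fingertips are just over the catch area, with nothing pressing on the body. I'm continuing the arc down.

>>> arm_command:
  moves:
    - {"gripper":1,"tx":0.012,"ty":0,"tz":-0.004,"roll":0}
    - {"gripper":1,"tx":0.024,"ty":0,"tz":-0.006,"roll":0}
    - {"gripper":1,"tx":0.034,"ty":0,"tz":-0.008,"roll":0}
    - {"gripper":1,"tx":0.034,"ty":0,"tz":-0.008,"roll":0}

```text
time: 3.95
position: [0.4682, -0.1542, 0.0748]
tool_rot: [2.48, 1.569, 2.587]
wrist_force: [0.3, 0.7, -0.1]
gripper_width: 0.006
```

>>> arm_command:
  moves:
    - {"gripper":1,"tx":0.004,"ty":0,"tz":0,"roll":0}
    - {"gripper":1,"tx":0.006,"ty":0,"tz":0,"roll":0}
    - {"gripper":1,"tx":0.006,"ty":0,"tz":0,"roll":0}

```text
time: 4.32
position: [0.4689, -0.1547, 0.0717]
tool_rot: [-0.821, 1.569, -0.713]
wrist_force: [-5.6, 2.5, 22.6]
gripper_width: 0.003
```

Contact: about 23 N up at tip height 0.061 m, exactly the closed height. I'm lifting off, opening and going over to the gauge's side.

>>> arm_command:
  moves:
    - {"gripper":1,"tx":-0.06,"ty":0,"tz":0,"roll":0}
    - {"gripper":1,"tx":-0.12,"ty":0,"tz":0,"roll":0}
    - {"gripper":1,"tx":-0.17,"ty":0,"tz":0,"roll":0}
    - {"gripper":0,"tx":-0.17,"ty":0.33,"tz":-0.05,"roll":1.83}
    - {"gripper":0,"tx":-0.17,"ty":0.33,"tz":-0.05,"roll":1.83}
    - {"gripper":0,"tx":-0.17,"ty":0.33,"tz":-0.05,"roll":1.83}
    - {"gripper":0,"tx":-0.17,"ty":0.33,"tz":-0.05,"roll":1.83}
    - {"gripper":0,"tx":-0.17,"ty":0.33,"tz":-0.05,"roll":1.83}
    - {"gripper":0,"tx":-0.17,"ty":0.33,"tz":-0.05,"roll":1.83}
    - {"gripper":0,"tx":-0.17,"ty":0.33,"tz":-0.05,"roll":1.83}
    - {"gripper":0,"tx":-0.17,"ty":0.33,"tz":-0.05,"roll":1.83}
    - {"gripper":0,"tx":-0.17,"ty":0.33,"tz":-0.05,"roll":1.83}

```text
time: 5.82
position: [0.3835, 0.1686, 0.2398]
tool_rot: [1.582, 1.57, 0.137]
wrist_force: [-0.5, 0.6, -0.7]
gripper_width: 0.501
```

>>> arm_command:
  moves:
    - {"gripper":0,"tx":0,"ty":0,"tz":0,"roll":0.2}
    - {"gripper":0,"tx":0,"ty":0,"tz":0,"roll":0.2}

```text
time: 6.08
position: [0.3836, 0.1683, 0.2398]
tool_rot: [1.682, 1.57, 0.044]
wrist_force: [0.1, 0.3, -0.4]
gripper_width: 0.501
```

Run:
```python
from h import *
s=st(); go([.456,.201,.1],-8.5,s)
a=shot('side','s3');w=shot('wrist','w3');t=shot('top','t3')
A=cv2.resize(a['pixels'][265:385,300:440,::-1],(400,300),interpolation=cv2.INTER_CUBIC)
T=cv2.resize(t['pixels'][222:282,350:430,::-1],(400,300),interpolation=cv2.INTER_CUBIC)
B=cv2.resize(w['pixels'][0:300,120:520,::-1],(400,300))
cv2.imwrite('pics/c3.png',np.vstack([np.hstack([A,T]),np.hstack([B,B*0])]))
```

```text
t 6.075 p [0.3836 0.1683 0.2398] rpy [1.6823 1.5705 0.0438] F [ 0.115   0.3064 -0.4436] w 0.5014361772825208 q [ 0.1292  0.1583  1.6466 -0.      1.3363  0.1968]
tx ty tz [ 0.1399  0.07   -0.0375] roll 0.08073269131766812 yaw now -3.8743575187651507
```

View pics/c3.png

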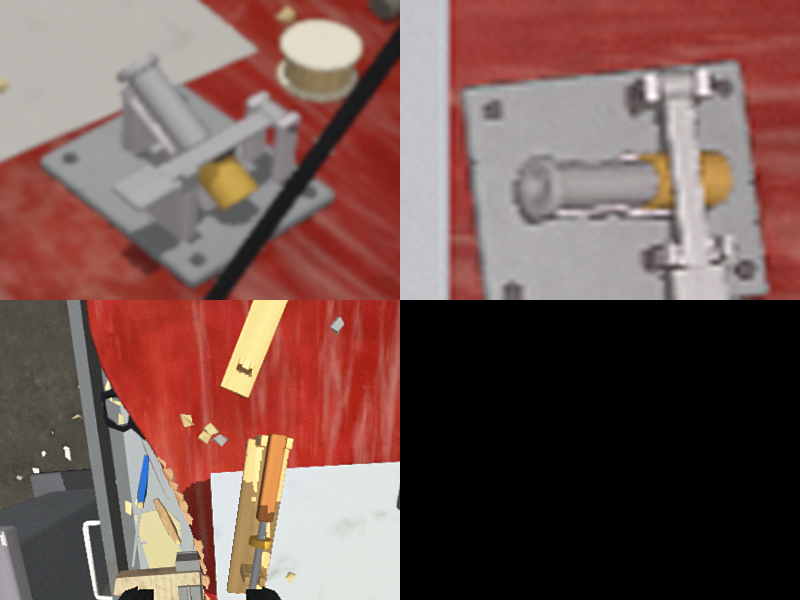

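The latch is closed, level in its fork (both crops). The wrist crop shows the gauge's handle from (395, 137) to (388, 220) and the collar at (380, 243) in full-frame pixels.

Run:
```python
from h import *
w=load('w3'); print(ray(w,[(394,137),(387,218),(380,243)],.050)); print(ray(w,[(380,243),(372,285)],.042))
print(ray(w,[(364,252)],.075))
hsv=cv2.cvtColor(w['pixels'],cv2.COLOR_RGB2HSV)
p=w['pixels'].astype(int); m=(abs(p[...,0]-205)<45)&(p[...,1]<140)&(p[...,1]>80)&(p[...,2]<90)
m[:,:370]=0;m[:,415:]=0;m[:130]=0;m[230:]=0
v,u=np.nonzero(m);print(len(u)); g=ray(w,np.c_[u,v],.05)[:,:2].astype(np.float32);print(cv2.minAreaRect(g), 'med',np.median(g,0))
x,y=g[:,0],g[:,1];k=np.polyfit(y,x,1);print(k,np.degrees(np.arctan(k[0])))
```

```text
[[0.4587 0.2442 0.05  ]
 [0.4516 0.167  0.05  ]
 [0.4443 0.1413 0.05  ]]
[[0.4456 0.1387 0.042 ]
 [0.4365 0.0913 0.042 ]]
[[0.4247 0.1414 0.075 ]]
341
((0.456258624792099, 0.20128771662712097), (0.09200195968151093, 0.041911859065294266), 88.6890640258789) med [0.4559 0.2095]
[0.1554 0.4246] 8.831764276431455
```

>>> arm_command:
  moves:
    - {"gripper":0,"tx":0.03,"ty":0.07,"tz":-0.038,"roll":0.086}
    - {"gripper":0,"tx":0.06,"ty":0.07,"tz":-0.038,"roll":0.086}
    - {"gripper":0,"tx":0.11,"ty":0.07,"tz":-0.038,"roll":0.086}
    - {"gripper":0,"tx":0.15,"ty":0.07,"tz":-0.038,"roll":0.086}
    - {"gripper":0,"tx":0.15,"ty":0.07,"tz":-0.038,"roll":0.086}

```text
time: 6.85
position: [0.4549, 0.2011, 0.0879]
tool_rot: [-1.238, 1.565, -2.962]
wrist_force: [-1.1, 0.2, 0.5]
gripper_width: 0.501
```

Run:
```python
from h import *
s=st(); go([.456,.201,.034],-8.7,s)
```

```text
t 6.85 p [0.4549 0.2011 0.0879] rpy [-1.2379  1.5653 -2.9617] F [-1.1204  0.2395  0.5276] w 0.5011783207440118 q [ 0.1778  0.4812  1.673  -0.      0.9929  0.3308]
tx ty tz [ 0.0539  0.0014 -0.0001] roll -0.0011994559657318648 yaw now -8.768723764548215
```

>>> arm_command:
  squeeze: 10
  moves:
    - {"gripper":0,"tx":0.03,"ty":0.001,"tz":0,"roll":0}
    - {"gripper":0,"tx":0.054,"ty":0.001,"tz":0,"roll":0}
    - {"gripper":0,"tx":0.054,"ty":0.001,"tz":0,"roll":0}
    - {"gripper":1,"tx":0.054,"ty":0.001,"tz":0,"roll":0}
    - {"gripper":1,"tx":0.054,"ty":0.001,"tz":0,"roll":0}
    - {"gripper":1,"tx":0.054,"ty":0.001,"tz":0,"roll":0}
    - {"gripper":1,"tx":0.054,"ty":0.001,"tz":0,"roll":0}

```text
time: 7.72
position: [0.4571, 0.2013, 0.0364]
tool_rot: [2.159, 1.57, 0.434]
wrist_force: [-2.1, 0.0, 7.0]
gripper_width: 0.178
```

Gripped (15.7 mm, the handle's width). I'm lifting straight out of the slots, then back towards the robot.

>>> arm_command:
  squeeze: 10
  moves:
    - {"gripper":1,"tx":-0.02,"ty":0,"tz":0,"roll":0}
    - {"gripper":1,"tx":-0.05,"ty":0,"tz":0,"roll":0}
    - {"gripper":1,"tx":-0.08,"ty":0,"tz":0,"roll":0}
    - {"gripper":1,"tx":-0.11,"ty":-0.04,"tz":0.03,"roll":0}
    - {"gripper":1,"tx":-0.13,"ty":-0.06,"tz":0.06,"roll":0}
    - {"gripper":1,"tx":-0.13,"ty":-0.06,"tz":0.06,"roll":0}
    - {"gripper":1,"tx":-0.13,"ty":-0.06,"tz":0.06,"roll":0}

```text
time: 8.6
position: [0.389, 0.1514, 0.1657]
tool_rot: [2.024, 1.57, 0.298]
wrist_force: [0.2, 0.2, -1.3]
gripper_width: 0.178
```

>>> arm_command:
  squeeze: 3
  moves:
    - {"gripper":1,"tx":0,"ty":0,"tz":0,"roll":0}
    - {"gripper":1,"tx":0,"ty":0,"tz":0,"roll":0}
    - {"gripper":1,"tx":0,"ty":0,"tz":0,"roll":0}
    - {"gripper":1,"tx":0,"ty":0,"tz":0,"roll":0}

```text
time: 9.1
position: [0.3886, 0.1513, 0.1656]
tool_rot: [-1.281, 1.57, -3.006]
wrist_force: [0.4, -0.9, -0.3]
gripper_width: 0.177
```

Run:
```python
from h import *
st()
a=shot('side','s4')
cv2.imwrite('pics/s4c.png',cv2.resize(a['pixels'][150:330,180:420,::-1],(800,600),interpolation=cv2.INTER_CUBIC))
```

```text
t 9.1 p [0.3886 0.1513 0.1656] rpy [-1.2807  1.5705 -3.0061] F [ 0.4037 -0.8626 -0.2918] w 0.17736388391624194 q [ 0.0856  0.2447  1.7804 -0.      1.1167  0.2402]
```

View pics/s4c.png

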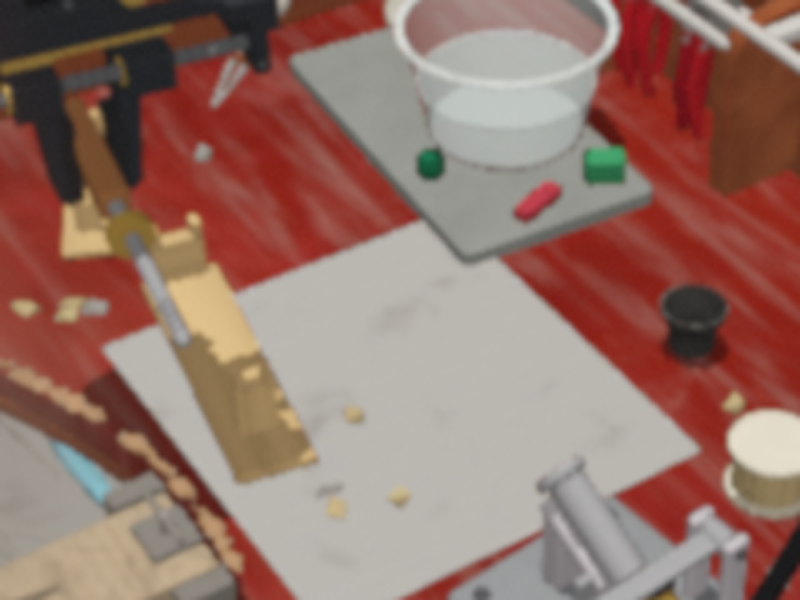

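The gauge is held, with the collar at (220.5, 223) and the tip at (235, 252) in full-frame pixels. I'm fitting its tilt.

```bash
cat >> h.py <<'E'
from scipy.optimize import least_squares
def tilt(c,s,tip,col,z_off=.008):
    R=Ro.from_euler('xyz',s['tool_rot']).as_matrix(); p=np.array(s['position'])-R[:,0]*z_off
    # gauge x horizontal dir = tool y x up ... perpendicular to tool y, towards -world y
    h=np.cross(R[:,1],[0,0,1]); h*=-np.sign(h[1])
    def pts(q): 
        g=h*np.cos(q[0])-np.array([0,0,1])*np.sin(q[0]); G=p+R[:,1]*0+g*q[1]
        return np.array([G+g*.080,G]),g
    f=lambda q:(proj(c,pts(q)[0])-np.array([tip,col])).ravel()
    r=least_squares(f,[.2,.064]); print('tilt',r.x[0],'collar ahead of grip',r.x[1],'res',r.fun,'tip,collar',pts(r.x)[0],'g',pts(r.x)[1]); return r.x
E
python3 - <<'E'
from h import *
tilt(load('s4'),st(),(234.9,252),(221.2,223.5))
E
```

```text
t 9.15 p [0.3885 0.1512 0.1657] rpy [-1.1815  1.5706 -2.9069] F [-0.2164  0.1016 -0.7186] w 0.17872546188047866 q [ 0.0855  0.2445  1.7804 -0.      1.1168  0.2402]
tilt -0.0004549565880184623 collar ahead of grip 0.07827219846829116 res [ 1.8653  0.4967 -0.4219 -1.4474] tip,collar [[ 0.3642 -0.0051  0.1738]
 [ 0.3765  0.0739  0.1737]] g [-0.1541 -0.9881  0.0005]
```

At 3 N it stays level: friction just holds the gravity torque. I'll jerk upward at low grip so the tip sags, then set the angle against a surface.

>>> arm_command:
  squeeze: 3
  moves:
    - {"gripper":1,"tx":-0.06,"ty":0,"tz":0,"roll":0}
    - {"gripper":1,"tx":-0.06,"ty":0,"tz":0,"roll":0}
    - {"gripper":1,"tx":-0.045,"ty":0,"tz":0,"roll":0}
    - {"gripper":1,"tx":-0.03,"ty":0,"tz":0,"roll":0}
    - {"gripper":1,"tx":-0.015,"ty":0,"tz":0,"roll":0}
    - {"gripper":1,"tx":0,"ty":0,"tz":0,"roll":0}
    - {"gripper":1,"tx":0,"ty":0,"tz":0,"roll":0}

```text
time: 10.02
position: [0.3877, 0.1511, 0.1645]
tool_rot: [-1.335, 1.568, -3.061]
wrist_force: [-0.1, 0.1, -0.4]
gripper_width: 0.185
```

Run:
```python
from h import *
s=st()
a=shot('side','s5')
# brass collar & rod pixels: find difference between s4 and s5
b=load('s4'); d=np.abs(a['pixels'].astype(int)-b['pixels']).sum(2)[190:300,180:280]; print('changed px',(d>60).sum())
W=cloud(a); m=(W[...,2]>.08)&(W[...,1]>-.05)&(W[...,1]<.09)&(abs(W[...,0]-.375)<.05)
v,u=np.nonzero(m); print(len(u)); P=W[m]
print(np.c_[np.sort(P[:,1])[::20],P[np.argsort(P[:,1])][::20,2]])
k=np.polyfit(P[:,1],P[:,2],1);print('slope dz/dy',k)
```

```text
t 10.025 p [0.3877 0.1511 0.1645] rpy [-1.3354  1.5675 -3.0611] F [-0.0883  0.1409 -0.3635] w 0.18500876177475892 q [0.0853 0.2461 1.7827 0.     1.1161 0.2402]
changed px 437
4257
[[0.0073 0.141 ]
 [0.0138 0.1443]
 [0.0204 0.1416]
 [0.0264 0.1414]
 [0.0327 0.148 ]
 [0.0408 0.1481]
 [0.0483 0.1476]
 [0.0558 0.151 ]
 [0.0635 0.1524]
 [0.0707 0.1516]
 [0.0777 0.1514]
 [0.0791 0.4049]
 [0.0794 0.4006]
 [0.0797 0.387 ]
 [0.08   0.3943]
 [0.0801 0.4148]
 [0.0803 0.4013]
 [0.0804 0.4076]
 [0.0805 0.4099]
 [0.0806 0.4105]
 [0.0808 0.3952]
 [0.0809 0.4036]
 [0.081  0.3969]
 [0.0811 0.4093]
 [0.0812 0.4005]
 [0.0813 0.4112]
 [0.0814 0.4027]
 [0.0814 0.4203]
 [0.0815 0.382 ]
 [0.0816 0.3922]
 [0.0817 0.3924]
 [0.0817 0.405 ]
 [0.0818 0.4228]
 [0.0819 0.4254]
 [0.082  0.4166]
 [0.0821 0.4085]
 [0.0821 0.4069]
 [0.0823 0.4272]
 [0.0823 0.4082]
 [0.0824 0.4024]
 [0.0825 0.4013]
 [0.0826 0.3947]
 [0.0826 0.426 ]
 [0.0828 0.3869]
 [0.0828 0.1587]
 [0.0829 0.4055]
 [0.083  0.4212]
 [0.0831 0.4215]
 [0.0832 0.4115]
 [0.0833 0.418 ]
 [0.0834 0.4273]
 [0.0834 0.4008]
 [0.0835 0.3868]
 [0.0836 0.4711]
 [
[... 2031 characters left out ...]
.4303]
 [0.0885 0.1684]
 [0.0885 0.3668]
 [0.0886 0.453 ]
 [0.0886 0.4309]
 [0.0886 0.4054]
 [0.0886 0.4008]
 [0.0887 0.4578]
 [0.0887 0.4681]
 [0.0888 0.433 ]
 [0.0888 0.4635]
 [0.0888 0.4374]
 [0.0889 0.4462]
 [0.0889 0.3831]
 [0.0889 0.4179]
 [0.089  0.4175]
 [0.089  0.4532]
 [0.089  0.3658]
 [0.0891 0.3842]
 [0.0891 0.461 ]
 [0.0892 0.4656]
 [0.0892 0.452 ]
 [0.0892 0.4336]
 [0.0893 0.4674]
 [0.0893 0.4598]
 [0.0893 0.3709]
 [0.0894 0.4285]
 [0.0894 0.4477]
 [0.0895 0.3635]
 [0.0895 0.3697]
 [0.0896 0.466 ]
 [0.0896 0.3718]
 [0.0897 0.4499]
 [0.0897 0.3921]
 [0.0897 0.3768]
 [0.0898 0.4152]
 [0.0898 0.3675]
 [0.0899 0.3612]
 [0.0899 0.4201]
 [0.0899 0.4407]]
slope dz/dy [ 4.7587 -0.0011]
```

The jerk made it sag: the slope of the rod in the depth cloud is now about 0.15. I'm writing this as a short estimator and jerking more.

```bash
cat >> h.py <<'E'
def slope(c,s):
    "tilt (rad, tip down +) and line of rod+collar ahead of the fingers from depth"
    R=Ro.from_euler('xyz',s['tool_rot']).as_matrix(); h=np.cross(R[:,1],[0,0,1]); h*=-np.sign(h[1])
    p=np.array(s['position'])-R[:,0]*.008; W=cloud(c)-p
    a=W@h; l=W@R[:,1]; z=W[...,2]
    m=(a>.03)&(a<.17)&(abs(l)<.03)&(z>-.14)&(z<.04)&(W[...,2]+p[2]>.02)
    a,l,z=a[m],l[m],z[m]
    for _ in range(4):
        k=np.polyfit(a,z,1); e=abs(z-np.polyval(k,a)); q=e<max(.008,1.5*np.median(e)); a,l,z=a[q],l[q],z[q]
    print('n',len(a),'tilt',-np.arctan(k[0]),'z at grip',k[1],'a range',np.percentile(a,[2,98]),'lat',np.polyfit(a,l,1)); return -np.arctan(k[0])
E
python3 - <<'E'
from h import *
s=bot.state(); slope(load('s4'),s); slope(load('s5'),s)
E
```

```text
n 405 tilt 0.07115567237743979 z at grip 0.0036567986036047505 a range [0.032  0.1453] lat [-0.0002  0.0005]
n 431 tilt 0.24317374768479053 z at grip 0.0028318008700602623 a range [0.0322 0.143 ] lat [ 0.0047 -0.0005]
```

>>> arm_command:
  squeeze: 3
  moves:
    - {"gripper":1,"tx":-0.06,"ty":0,"tz":0,"roll":0}
    - {"gripper":1,"tx":-0.06,"ty":0,"tz":0,"roll":0}
    - {"gripper":1,"tx":-0.04,"ty":0,"tz":0,"roll":0}
    - {"gripper":1,"tx":-0.02,"ty":0,"tz":0,"roll":0}
    - {"gripper":1,"tx":0,"ty":0,"tz":0,"roll":0}
    - {"gripper":1,"tx":0,"ty":0,"tz":0,"roll":0}

```text
time: 10.82
position: [0.3877, 0.1511, 0.1646]
tool_rot: [-1.327, 1.567, -3.053]
wrist_force: [-0.2, -0.4, 0.2]
gripper_width: 0.181
```

Run:
```python
from h import *
s=bot.state(); slope(shot('side','s6'),s)
```

```text
n 457 tilt 0.3921336959960654 z at grip 0.0040631819896311495 a range [0.0316 0.1372] lat [ 0.0051 -0.0001]
```

The tilt is now 0.39 rad. One slightly smaller jerk next, then I'll firm the grip.

>>> arm_command:
  squeeze: 3
  moves:
    - {"gripper":1,"tx":-0.055,"ty":0,"tz":0,"roll":0}
    - {"gripper":1,"tx":-0.055,"ty":0,"tz":0,"roll":0}
    - {"gripper":1,"tx":-0.055,"ty":0,"tz":0,"roll":0}

```text
time: 11.25
position: [0.3883, 0.1512, 0.2208]
tool_rot: [1.767, 1.57, 0.041]
wrist_force: [-0.3, -0.4, -0.8]
gripper_width: 0.179
```

Run:
```python
from h import *
s=st(); slope(shot('side','s7'),s); slope(shot('top','t7'),s)
# target: tip 12 mm before mouth, gauge yaw -84 => tool y at +6
d=np.array([.1045,-.9945,0]);t=np.cos(np.pi/6)*d-np.array([0,0,.5]);M=np.array([.513,-.0785,.075])
G=M-t*(.144+.012); T=G-[0,0,.008]; print(T); go(T,6,s)
T2=T-[.09,0,0]; print(T2); go(T2,6,s)
```

```text
t 11.25 p [0.3883 0.1512 0.2208] rpy [1.767  1.5703 0.0415] F [-0.3471 -0.374  -0.7786] w 0.1789575469953569 q [ 0.0855  0.1742  1.6873 -0.      1.2796  0.2402]
n 474 tilt 0.4825263006256777 z at grip 0.003990872492128219 a range [0.0315 0.1326] lat [ 0.0053 -0.0001]
n 137 tilt 0.4519802474007338 z at grip -0.0006653069700502521 a range [0.0691 0.1323] lat [0.0012 0.0019]
[0.4989 0.0559 0.145 ]
tx ty tz [0.0758 0.1239 0.0772] roll -0.25939977333112463 yaw now -8.86251221852364
[0.4089 0.0559 0.145 ]
tx ty tz [0.0758 0.035  0.091 ] roll -0.25939977333112463 yaw now -8.86251221852364
```

>>> arm_command:
  squeeze: 12
  moves:
    - {"gripper":1,"tx":0,"ty":0,"tz":0,"roll":0}
    - {"gripper":1,"tx":0,"ty":0.01,"tz":0.03,"roll":-0.08}
    - {"gripper":1,"tx":0,"ty":0.02,"tz":0.06,"roll":-0.17}
    - {"gripper":1,"tx":0.02,"ty":0.03,"tz":0.085,"roll":-0.26}
    - {"gripper":1,"tx":0.04,"ty":0.05,"tz":0.088,"roll":-0.26}
    - {"gripper":1,"tx":0.06,"ty":0.08,"tz":0.084,"roll":-0.26}
    - {"gripper":1,"tx":0.07,"ty":0.11,"tz":0.079,"roll":-0.26}
    - {"gripper":1,"tx":0.076,"ty":0.124,"tz":0.077,"roll":-0.26}
    - {"gripper":1,"tx":0.076,"ty":0.124,"tz":0.077,"roll":-0.26}
    - {"gripper":1,"tx":0.076,"ty":0.124,"tz":0.077,"roll":-0.26}

```text
time: 12.6
position: [0.4984, 0.0561, 0.1451]
tool_rot: [-1.746, 1.571, 3.072]
wrist_force: [-0.4, 0.4, 0.3]
gripper_width: 0.183
```

Run:
```python
from h import *
s=st(); a=shot('side','s8');slope(a,s);t=shot('top','t8')
A=cv2.resize(a['pixels'][255:345,290:410,::-1],(400,300),interpolation=cv2.INTER_CUBIC)
T=cv2.resize(t['pixels'][232:292,340:420,::-1],(400,300),interpolation=cv2.INTER_CUBIC)
w=shot('wrist','w8'); B=w['pixels'][:,:,::-1][0:300,120:520]
cv2.imwrite('pics/c8.png',np.vstack([np.hstack([A,T]),np.hstack([B,B*0])]))
```

```text
t 12.6 p [0.4984 0.0561 0.1451] rpy [-1.7462  1.5706  3.0716] F [-0.4456  0.3564  0.345 ] w 0.18255948999709365 q [-0.1243  0.4048  1.5953 -0.      1.1417 -0.2297]
n 590 tilt 0.5370661961573269 z at grip 0.008462120331974613 a range [0.0319 0.1676] lat [-0.0163 -0.0002]
```

View pics/c8.png

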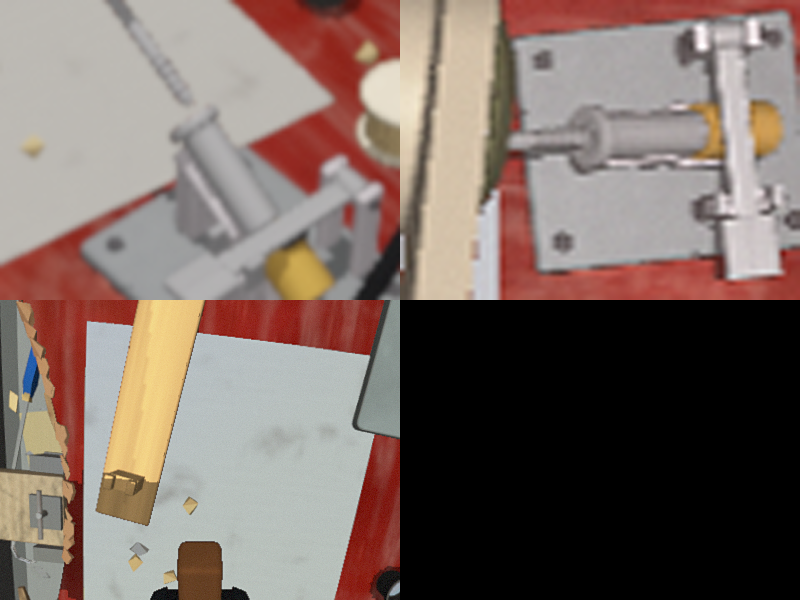

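Both crops show the rod lined up just before the mouth: the tip is at (346, 285) and the flange face centre at (348, 290) in side-view pixels. I'm checking against the model.

Run:
```python
from h import *
s=st();a=load('s8');t=load('t8')
M=np.array([.513,-.0785,.075]);d=np.array([.1045,-.9945,0]);n=np.array([0,0,1.])
for al in(.48,.52):
    g=np.cos(al)*d-np.sin(al)*n; G=np.array(s['position'])+[0,0,.008]; X=np.array([M,M+.06*(.866*d-.5*n),G+.144*g,G+.064*g])
    pa=proj(a,X);pt=proj(t,X)
    print(al,'gap vec tip-M (d,lat,z)',(X[2]-M)@d,(X[2]-M)@np.cross(n,d),(X[2]-M)[2]);print('side crop M,Mend,tip,col',(pa-[290,255])*3.333);print('top crop',(pt-[340,232])*5+[400,0])
```

```text
t 12.75 p [0.4986 0.0561 0.1453] rpy [ 1.2723  1.5702 -0.1932] F [0.23   0.1018 0.0845] w 0.1839173649049873 q [-0.1244  0.4046  1.5948 -0.      1.1416 -0.2297]
0.48 gap vec tip-M (d,lat,z) -0.007607406849532891 -0.0002091200277504929 0.011794115818432052
side crop M,Mend,tip,col [[191.2942 119.1071]
 [262.5236 224.7368]
 [180.9422  92.8486]
 [ 86.8147 -40.2984]]
top crop [[589.0769 139.7296]
 [696.2181 135.062 ]
 [575.0316 139.392 ]
 [416.6899 147.0768]]
0.52 gap vec tip-M (d,lat,z) -0.010368577171471416 -0.0002091200277504985 0.006739577246907505
side crop M,Mend,tip,col [[191.2942 119.1071]
 [262.5236 224.7368]
 [177.0083  97.4354]
 [ 85.3018 -38.0072]]
top crop [[589.0769 139.7296]
 [696.2181 135.062 ]
 [567.2868 141.016 ]
 [413.4319 147.8098]]
```

```bash
sed -i 's/(a<.17)/(a<.12)/' h.py
python3 - <<'E'
from h import *
s=st();slope(load('s8'),s);slope(load('t8'),s)
# rod centreline in side image: near-vertical profile per row
a=load('s8'); al=[]
for al in (.44,.48,.52,.56):
    d=np.array([.1045,-.9945,0]);g=np.cos(al)*d-np.sin(al)*np.array([0,0,1]);G=np.array(s['position'])+[0,0,.008]
    p=proj(a,[G+g*.09,G+g*.14]);print(al,p.ravel())
    S=[]
    nn=np.array([-(p[1]-p[0])[1],(p[1]-p[0])[0]]);nn/=np.linalg.norm(nn)
    for f in(0.1,.35,.6,.85):
        q=p[0]+f*(p[1]-p[0]); S.append([int(cv2.getRectSubPix(a['pixels'],(1,1),tuple((q+nn*k).astype(float)))[0,0].astype(int).sum()) for k in range(-5,6)])
    print(np.array(S))
E
```

```text
t 12.75 p [0.4986 0.0561 0.1453] rpy [ 1.2723  1.5702 -0.1932] F [0.23   0.1018 0.0845] w 0.1839173649049873 q [-0.1244  0.4046  1.5948 -0.      1.1416 -0.2297]
n 395 tilt 0.4927490498722595 z at grip 0.004491849633515992 a range [0.0315 0.1186] lat [ 0.0107 -0.0021]
n 38 tilt 0.46977157481104265 z at grip 0.0018934333404639157 a range [0.0976 0.1184] lat [-0.0068  0.0019]
0.44 [325.7203 254.6995 343.9173 279.3455]
[[552 552 549 534 463 389 363 362 385 470 533]
 [555 552 552 544 529 522 521 492 455 472 527]
 [546 547 547 541 521 512 516 493 472 503 538]
 [552 552 552 536 495 473 476 456 435 467 528]]
0.48 [325.0969 255.7098 342.8477 280.8196]
[[552 549 519 445 379 360 365 406 491 539 552]
 [552 549 541 524 523 515 480 456 491 538 552]
 [547 547 538 517 512 499 473 479 521 549 555]
 [552 543 509 464 472 465 441 453 514 549 555]]
0.52 [324.4271 256.6427 341.7082 282.1662]
[[546 511 436 369 362 370 425 502 545 554 555]
 [547 530 517 521 509 469 462 513 547 555 552]
 [544 529 510 500 482 462 495 537 552 555 555]
 [524 479 472 480 458 444 498 540 552 552 552]]
0.56 [323.7124 257.4975 340.5018 283.3846]
[[506 427 367 362 377 440 514 548 554 555 555]
 [519 515 522 497 459 480 529 549 555 552 553]
 [516 497 489 464 465 512 546 555 555 552 552]
 [477 485 477 452 476 529 550 552 552 552 552]]
```

The tilt is about 0.49 rad, and the tip is about 6 mm too high and slightly closer than planned. I'm shifting square to the bore, then entering 30 mm with a light grip.

>>> arm_command:
  squeeze: 6
  moves:
    - {"gripper":1,"tx":0.003,"ty":0,"tz":-0.005,"roll":0}
    - {"gripper":1,"tx":0.003,"ty":0,"tz":-0.005,"roll":0}
    - {"gripper":1,"tx":0.006,"ty":0,"tz":0.0,"roll":0}
    - {"gripper":1,"tx":0.009,"ty":0,"tz":0.005,"roll":0}
    - {"gripper":1,"tx":0.012,"ty":0,"tz":0.01,"roll":0}
    - {"gripper":1,"tx":0.015,"ty":0,"tz":0.016,"roll":0}
    - {"gripper":1,"tx":0.018,"ty":0,"tz":0.021,"roll":0}
    - {"gripper":1,"tx":0.018,"ty":0,"tz":0.021,"roll":0}

```text
time: 13.75
position: [0.5013, 0.0347, 0.1265]
tool_rot: [-1.65, 1.57, -3.116]
wrist_force: [1.0, -0.3, -1.0]
gripper_width: 0.18
```

Run:
```python
from h import *
s=st(); a=shot('side','s9');slope(a,s);t=shot('top','t9')
A=cv2.resize(a['pixels'][245:335,280:400,::-1],(400,300),interpolation=cv2.INTER_CUBIC)
T=cv2.resize(t['pixels'][232:292,340:420,::-1],(400,300),interpolation=cv2.INTER_CUBIC)
cv2.imwrite('pics/c9.png',np.hstack([A,T]))
```

```text
t 13.75 p [0.5013 0.0347 0.1265] rpy [-1.6497  1.5703 -3.1159] F [ 0.951  -0.3125 -0.9725] w 0.1801539755277128 q [-0.1668  0.4309  1.6168 -0.0001  1.0944 -0.2714]
n 341 tilt 0.5237371021451833 z at grip 0.006313770132062404 a range [0.0311 0.1147] lat [-0.0275  0.0002]
```

View pics/c9.png

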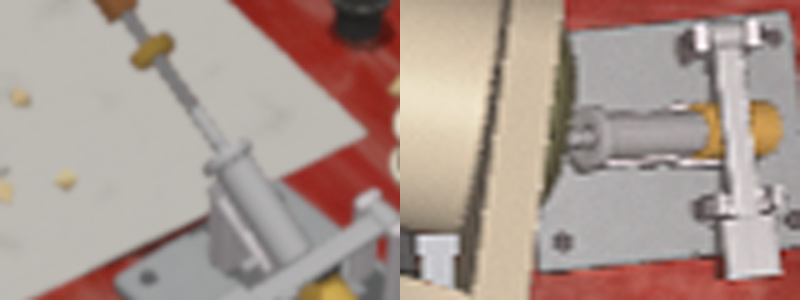

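The rod is in the bore (about 19 mm in, collar about 61 mm from the mouth), with no side force. I'm continuing down the bore.

>>> arm_command:
  squeeze: 6
  moves:
    - {"gripper":1,"tx":0.004,"ty":0,"tz":0.007,"roll":0}
    - {"gripper":1,"tx":0.008,"ty":0,"tz":0.014,"roll":0}
    - {"gripper":1,"tx":0.012,"ty":0,"tz":0.021,"roll":0}
    - {"gripper":1,"tx":0.016,"ty":0,"tz":0.028,"roll":0}
    - {"gripper":1,"tx":0.02,"ty":0,"tz":0.035,"roll":0}
    - {"gripper":1,"tx":0.024,"ty":0,"tz":0.042,"roll":0}
    - {"gripper":1,"tx":0.026,"ty":0,"tz":0.045,"roll":0}
    - {"gripper":1,"tx":0.026,"ty":0,"tz":0.045,"roll":0}

```text
time: 14.85
position: [0.5061, -0.0099, 0.1007]
tool_rot: [-0.44, 1.571, -1.906]
wrist_force: [0.9, -0.7, -0.8]
gripper_width: 0.183
```

>>> arm_command:
  squeeze: 6
  moves:
    - {"gripper":1,"tx":0.003,"ty":0,"tz":0.005,"roll":0}
    - {"gripper":1,"tx":0.004,"ty":0,"tz":0.008,"roll":0}
    - {"gripper":1,"tx":0.004,"ty":0,"tz":0.008,"roll":0}

```text
time: 15.22
position: [0.507, -0.0172, 0.0969]
tool_rot: [2.727, 1.57, 1.261]
wrist_force: [-0.4, 5.3, 2.8]
gripper_width: 0.18
```

Run:
```python
from h import *
s=st()
d=np.array([.1045,-.9945,0]);t=.866*d-[0,0,.5];M=np.array([.513,-.0785,.075])
r=np.array(s['position'])+[0,0,.008]-M; print('grip along t',r@t,'lat',r@np.cross([0,0,1],d),'perp',r@(.5*d+[0,0,.866]))
```

```text
t 15.225 p [ 0.507  -0.0172  0.0969] rpy [2.7266 1.5697 1.261 ] F [-0.4248  5.2745  2.7739] w 0.17994658940563427 q [-0.2681  0.4793  1.6397  0.0012  1.0226 -0.374 ]
grip along t -0.06831933847787638 lat 0.00040099699693159265 perp -0.004932202123232905
```

There's a 6 N axial reaction, so the collar has met the mouth. I'll press a little more, hold and look.

>>> arm_command:
  squeeze: 8
  moves:
    - {"gripper":1,"tx":0.002,"ty":0,"tz":0.003,"roll":0}
    - {"gripper":1,"tx":0.002,"ty":0,"tz":0.003,"roll":0}
    - {"gripper":1,"tx":0.002,"ty":0,"tz":0.003,"roll":0}
    - {"gripper":1,"tx":0.002,"ty":0,"tz":0.003,"roll":0}

```text
time: 15.72
position: [0.5073, -0.02, 0.0951]
tool_rot: [2.552, 1.57, 1.086]
wrist_force: [-0.7, 5.8, 4.7]
gripper_width: 0.181
```

Run:
```python
from h import *
s=st(); a=shot('side','s10')
A=cv2.resize(a['pixels'][245:350,290:430,::-1],(800,600),interpolation=cv2.INTER_CUBIC)
cv2.imwrite('pics/c10.png',A)
```

```text
t 15.725 p [ 0.5073 -0.02    0.0951] rpy [2.5517 1.5696 1.0863] F [-0.6695  5.7844  4.7347] w 0.1813273810218978 q [-0.2735  0.4824  1.6407  0.0014  1.0182 -0.3796]
```

View pics/c10.png

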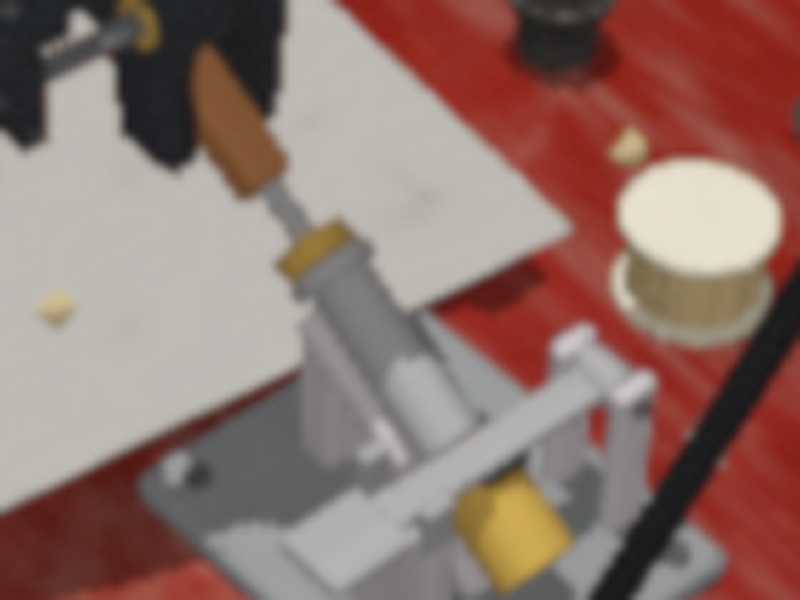

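The collar sits flush on the flange and the latch is closed. I'm withdrawing along the bore, then moving towards the robot.

>>> arm_command:
  squeeze: 12
  moves:
    - {"gripper":1,"tx":-0.006,"ty":0,"tz":-0.01,"roll":0}
    - {"gripper":1,"tx":-0.012,"ty":0,"tz":-0.021,"roll":0}
    - {"gripper":1,"tx":-0.018,"ty":0,"tz":-0.031,"roll":0}
    - {"gripper":1,"tx":-0.024,"ty":0,"tz":-0.042,"roll":0}
    - {"gripper":1,"tx":-0.03,"ty":0,"tz":-0.052,"roll":0}
    - {"gripper":1,"tx":-0.036,"ty":0,"tz":-0.062,"roll":0}
    - {"gripper":1,"tx":-0.042,"ty":0,"tz":-0.073,"roll":0}
    - {"gripper":1,"tx":-0.048,"ty":0,"tz":-0.083,"roll":0}
    - {"gripper":1,"tx":-0.052,"ty":0,"tz":-0.09,"roll":0}
    - {"gripper":1,"tx":-0.052,"ty":0,"tz":-0.09,"roll":0}

```text
time: 17.02
position: [0.4978, 0.0693, 0.147]
tool_rot: [1.388, 1.57, -0.077]
wrist_force: [0.0, -0.6, -0.6]
gripper_width: 0.177
```

Run:
```python
from h import *
s=st(); slope(shot('side','s11'),s)
d=np.array([.1045,-.9945,0]);t=.866*d-[0,0,.5];M=np.array([.513,-.0785,.075])
r=np.array(s['position'])+[0,0,.008]-M; print('grip along t',r@t)
```

```text
t 17.025 p [0.4978 0.0693 0.147 ] rpy [ 1.3879  1.5703 -0.0769] F [ 0.0432 -0.5884 -0.588 ] w 0.17729715143387959 q [-0.0976  0.4037  1.5901  0.      1.1473 -0.2035]
n 372 tilt 0.4874251333559159 z at grip 0.0034199354351112403 a range [0.0307 0.1176] lat [ 0.0119 -0.0018]
grip along t -0.1687030118580766
```

The rod is out, with tilt still about 0.49. To level it I'll lower it back into the rest's slots at the pose where it was picked up, which turns it level in the light grip, then regrip firmly.

>>> arm_command:
  squeeze: 12
  moves:
    - {"gripper":1,"tx":-0.01,"ty":-0.05,"tz":0,"roll":0}
    - {"gripper":1,"tx":-0.02,"ty":-0.1,"tz":0,"roll":0.05}
    - {"gripper":1,"tx":-0.02,"ty":-0.11,"tz":-0.04,"roll":0.15}
    - {"gripper":1,"tx":-0.02,"ty":-0.11,"tz":-0.09,"roll":0.26}
    - {"gripper":1,"tx":-0.02,"ty":-0.1,"tz":-0.135,"roll":0.26}
    - {"gripper":1,"tx":-0.01,"ty":-0.06,"tz":-0.135,"roll":0.26}
    - {"gripper":1,"tx":0,"ty":-0.03,"tz":-0.135,"roll":0.26}
    - {"gripper":1,"tx":0,"ty":-0.027,"tz":-0.135,"roll":0.26}
    - {"gripper":1,"tx":0,"ty":-0.027,"tz":-0.135,"roll":0.26}

```text
time: 18.2
position: [0.4561, 0.2, 0.1467]
tool_rot: [-1.243, 1.57, -2.969]
wrist_force: [-0.4, -0.2, -0.1]
gripper_width: 0.179
```

Run:
```python
from h import *
s=st(); go([.4571,.2013,.0364],-8.77,s); slope(shot('side','s12'),s)
```

```text
t 18.2 p [0.4561 0.2    0.1467] rpy [-1.2432  1.5698 -2.9692] F [-0.3755 -0.166  -0.1014] w 0.17888926369983052 q [0.1751 0.3977 1.6018 0.     1.143  0.3303]
tx ty tz [ 0.1103  0.0008 -0.0014] roll -0.0020842581574891084 yaw now -8.88941919583985
n 196 tilt 0.9857182788571186 z at grip 0.05167189264934668 a range [0.034  0.1115] lat [-0.0337  0.001 ]
```

Run:
```python
from h import *
a=load('s12')
cv2.imwrite('pics/c12.png',cv2.resize(a['pixels'][185:305,180:320,::-1],(700,600),interpolation=cv2.INTER_CUBIC))
```

```text
(no output)
```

View pics/c12.png

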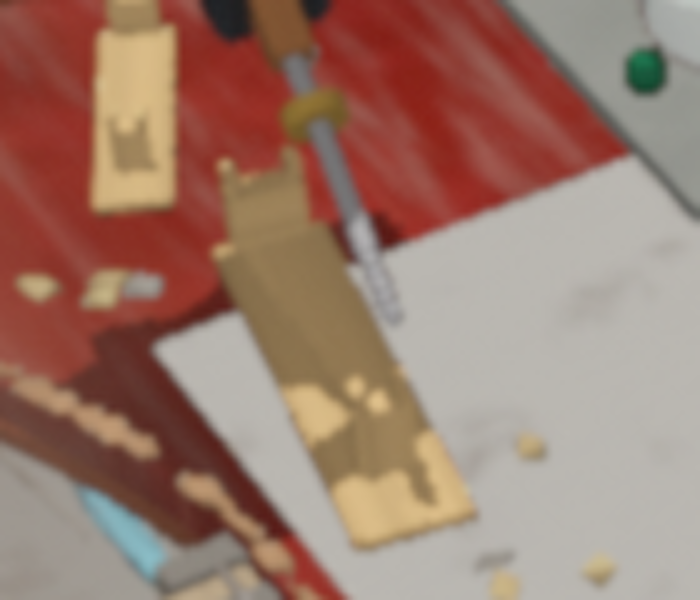

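The gauge is over the rest, still tilted tip-down, with the front post's fork near (365, 395). I'm lowering with the light grip.

>>> arm_command:
  squeeze: 3
  moves:
    - {"gripper":1,"tx":0.015,"ty":0.001,"tz":-0.001,"roll":0}
    - {"gripper":1,"tx":0.03,"ty":0.001,"tz":-0.001,"roll":0}
    - {"gripper":1,"tx":0.042,"ty":0.001,"tz":-0.001,"roll":0}
    - {"gripper":1,"tx":0.052,"ty":0.001,"tz":-0.001,"roll":0}
    - {"gripper":1,"tx":0.062,"ty":0.001,"tz":-0.001,"roll":0}
    - {"gripper":1,"tx":0.072,"ty":0.001,"tz":-0.001,"roll":0}
    - {"gripper":1,"tx":0.08,"ty":0.001,"tz":-0.001,"roll":0}
    - {"gripper":1,"tx":0.088,"ty":0.001,"tz":-0.001,"roll":0}
    - {"gripper":1,"tx":0.094,"ty":0.001,"tz":-0.001,"roll":0}
    - {"gripper":1,"tx":0.1,"ty":0.001,"tz":-0.001,"roll":0}
    - {"gripper":1,"tx":0.105,"ty":0.001,"tz":-0.001,"roll":0}
    - {"gripper":1,"tx":0.105,"ty":0.001,"tz":-0.001,"roll":0}

```text
time: 19.75
position: [0.4578, 0.2011, 0.0414]
tool_rot: [-1.177, 1.57, -2.903]
wrist_force: [-0.6, -0.7, -0.7]
gripper_width: 0.189
```

>>> arm_command:
  moves:
    - {"gripper":1,"tx":0.003,"ty":0,"tz":0,"roll":0}
    - {"gripper":1,"tx":0.005,"ty":0,"tz":0,"roll":0}
    - {"gripper":1,"tx":0.005,"ty":0,"tz":0,"roll":0}

```text
time: 20.12
position: [0.4581, 0.2012, 0.0368]
tool_rot: [1.89, 1.57, 0.165]
wrist_force: [-0.6, 0.1, 1.5]
gripper_width: 0.184
```

Run:
```python
from h import *
s=st(); a=shot('side','s13')
cv2.imwrite('pics/c13.png',cv2.resize(a['pixels'][185:305,180:320,::-1],(700,600),interpolation=cv2.INTER_CUBIC))
W=cloud(a); b=load('s0'); 
# difference to the start picture in the collar/rod zone (gauge in original place?)
d=np.abs(a['pixels'].astype(int)-b['pixels']).sum(2)
for P in([.4463,.1386,.042],[.440,.0985,.042],[.434,.065,.042]):
    u,v=proj(a,P)[0].astype(int); print((u,v),d[v-3:v+4,u-3:u+4].mean(),a['pixels'][v,u],b['pixels'][v,u],W[v,u])
```

```text
t 20.125 p [0.4581 0.2012 0.0368] rpy [1.8902 1.5703 0.1646] F [-0.6193  0.0906  1.4545] w 0.18360004357261275 q [ 0.1767  0.5666  1.7173 -0.      0.8572  0.3316]
(np.int64(248), np.int64(247)) 86.06122448979592 [108 107 106] [134 109  66] [0.4457 0.1376 0.0452]
(np.int64(255), np.int64(261)) 25.285714285714285 [170 168 169] [167 164 163] [0.4384 0.0975 0.0447]
(np.int64(261), np.int64(273)) 18.040816326530614 [165 163 164] [151 149 148] [0.4328 0.0654 0.0436]
```

The rod lies level on the original line (points at z 0.045 and 0.044). I'm firming the grip and lifting clear.

>>> arm_command:
  squeeze: 20
  moves:
    - {"gripper":1,"tx":0,"ty":0,"tz":0,"roll":0}
    - {"gripper":1,"tx":0,"ty":0,"tz":0,"roll":0}
    - {"gripper":1,"tx":0,"ty":0,"tz":0,"roll":0}
    - {"gripper":1,"tx":-0.015,"ty":0,"tz":0,"roll":0}
    - {"gripper":1,"tx":-0.035,"ty":0,"tz":0,"roll":0}
    - {"gripper":1,"tx":-0.055,"ty":0,"tz":0,"roll":0}
    - {"gripper":1,"tx":-0.075,"ty":-0.02,"tz":0.01,"roll":0}
    - {"gripper":1,"tx":-0.095,"ty":-0.04,"tz":0.02,"roll":0}
    - {"gripper":1,"tx":-0.11,"ty":-0.06,"tz":0.03,"roll":0}
    - {"gripper":1,"tx":-0.11,"ty":-0.06,"tz":0.03,"roll":0}
    - {"gripper":1,"tx":-0.11,"ty":-0.06,"tz":0.03,"roll":0}
    - {"gripper":1,"tx":-0.11,"ty":-0.06,"tz":0.03,"roll":0}

```text
time: 21.68
position: [0.3945, 0.1809, 0.1461]
tool_rot: [-1.218, 1.57, -2.944]
wrist_force: [-0.2, 0.7, -0.0]
gripper_width: 0.175
```

Run:
```python
from h import *
s=st(); a=shot('side','s14'); slope(a,s)
A=cv2.resize(a['pixels'][180:300,160:320,::-1],(400,300),interpolation=cv2.INTER_CUBIC)
B=cv2.resize(a['pixels'][265:385,300:440,::-1],(400,300),interpolation=cv2.INTER_CUBIC)
cv2.imwrite('pics/c14.png',np.hstack([A,B]))
b=load('s0');d=np.abs(a['pixels'].astype(int)-b['pixels']).sum(2)
for n,P in dict(spool=[.6427,-.0844,.032],block=[.6446,-.2055,.042],loupe=[.682,.024,.03]).items():
    u,v=proj(a,P)[0].astype(int); print(n,d[v-8:v+9,u-8:u+9].mean())
```

```text
t 21.675 p [0.3945 0.1809 0.1461] rpy [-1.2183  1.5698 -2.9438] F [-0.2191  0.6752 -0.016 ] w 0.1745754070437721 q [ 0.1557  0.3004  1.7682 -0.      1.074   0.3105]
n 296 tilt 0.07442761486950417 z at grip 0.008014394640929873 a range [0.0311 0.117 ] lat [-0.0094 -0.0005]
spool 9.560553633217992
block 8.408304498269896
loupe 4.865051903114187
```

View pics/c14.png

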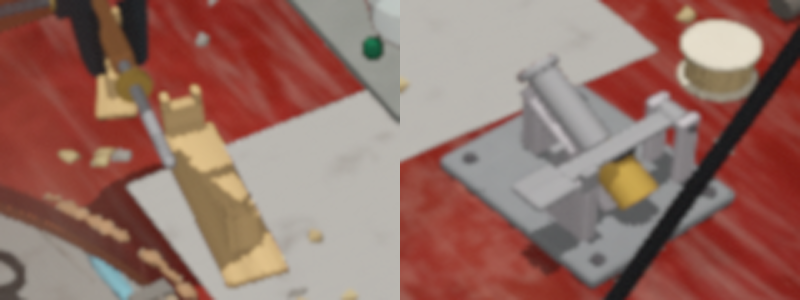

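The gauge is held level: the tilt estimator reads 0.074, and it read 0.071 for the gauge as first lifted. The latch is closed and the bystanders haven't moved. I'm handing in.

Run:
```python
from h import *
s=st(); print(np.abs(s['qvel']).max()); print(bot.finish_job())
```

```text
t 21.725 p [0.3944 0.1809 0.1461] rpy [-1.2404  1.5698 -2.9659] F [ 0.3873 -0.1917 -1.7845] w 0.1763832278993524 q [ 0.1558  0.3002  1.7683 -0.      1.0741  0.3105]
0.0046354297021697485
the job is handed in; nothing more can be done
None
```

I closed the latch, seated the gauge's collar against the tube's mouth, pulled the gauge out and handed the job in at 21.7 s. The gauge was held level about 15 cm up. The hand-in returned no verdict.

- **Latch:** pushed down until it met the catch, with 23 N at the expected closed height. It was still closed in the last picture.
- **Insertion:** I tilted the gauge in a light grip with small upward jerks, because the tool cannot pitch. I then pushed it down the bore until the collar sat flush on the flange, with a 6–7 N reaction, held for 0.5 s.
- **Finish:** I levelled the gauge by lowering it into the rest's slots, gripped it again at 20 N, lifted it clear and kept it still.
- **Tilt reading:** the last tilt estimate was 0.074 rad. The same method read 0.071 when the gauge was first lifted level, so most of that is probably bias. Either way it is under the 0.17 rad limit.
- **Bystanders:** the spool, block and loupe show almost no change from the starting picture.
- **Disagreement:** the tilt readings during the tilting step differed by a few hundredths of a rad (0.45 from the top camera, 0.48 from the side). I settled this with a picture before entering the bore.

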